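# Set the gap of a turbo setting stand

### The job

With a fingertip, roll the knurled wheel of the setting stand until the sliding jaw has closed up to the gauge mark: the front edge of its reading blade in line with the dark line on the gauge block. Leave it still there, then push the lock lever sideways, away from the wheel end, fully over to its stop and let go. Turn only the wheel to move the jaw (do not push the jaw itself), lift nothing, and leave the flanged sleeve standing between the jaws and the other things on the bench where they are.

Things in the scene. Friction and masses are not known exactly. Their poses are not given: they have to be found in the camera images.
- stand: Grey base of the setting stand, fixed to the bench; 110 mm (x) by 270 mm (y, from -127 to +143) by 22 mm high. Origin under its middle on the bench top; z up. y runs along the slide, from the wheel end (-y) to the lock lever end (+y); x points away from the robot (yaw within 0.35 rad). Fixed jaw: block at y 50 to 78 mm, 44 mm wide in x, top 58 mm above the bench.
- wheel (a joint): Turn of the knurled wheel, rad, 0 to 6. Rolling the rim's top towards the stand's +x closes the gap (jaw moves +y) and raises the value; towards -x opens it. 1 rad moves the jaw 5 mm: 1 mm of jaw for 6 mm of rim. It stays where left (about 0.7 N at the rim turns it); a light press of a few newtons from above drives it by friction, in several strokes, lifting the fingertip between them.
- wheel_top (a point): Highest point of the rim, mid width, 68 mm above the bench; fixed to the stand, with its axes; does not turn. The steel wheel is 60 mm in diameter, 22 mm wide, its axle along the stand's y, 38 mm above the bench. The cheeks beside it (48 mm high) and the guards before and behind it (44 mm high, at stand x -45 to -35 and 35 to 45 mm) are lower.
- jaw: Sliding steel jaw, 50 by 30 mm and 34 mm tall, top 56 mm above the bench, between wheel and fixed jaw. Origin on its front face (the one towards the fixed jaw), at its foot; axes as the stand's. Moves only along the stand's y.
- jaw_edge (a point): Front top corner of the reading blade, a thin arm on the jaw's far (+x) side, flush with its front face; 56 mm above the bench; axes as the stand's.
- gauge_mark (a point): Near end of the dark line (2 mm wide, along the stand's x) on top of the aluminium gauge block (18 by 18 by 34 mm) fixed on the base beside the jaw, 56 mm above the bench; axes as the stand's. The gap is right when jaw_edge has the same stand y as this point. At the start jaw_edge lies 8 to 22 mm on the -y side of it.
- lever (a joint): Lock lever, rad: at 0 it points to the stand's -x (to the robot), at its stop, 1.2, it has swung towards the stand's +y (clockwise from above). Starts at 0 to 0.15 and stays where left; moves at about 1.2 N at its knob.
- lever_pivot (a point): Lever's upright pivot axis, 34 mm above the bench; fixed to the stand, with the stand's axes.
- lever_knob (a point): Middle of the lever's upright black knob (16 mm in diameter, 50 mm from the pivot axis, from 36 to 68 mm above the bench; the flat arm under it reaches from 36 to 43 mm). Turns with the lever.
- sleeve: Loose brass flanged bearing sleeve, 28 mm in diameter at its foot, 28 mm tall, standing on the base between the two jaws, near the fixed one; it is to stay standing there. Origin at the centre of its underside, 22 mm above the bench.
- socket_big: Bystander: steel socket, 28 mm across, 38 mm tall, standing beyond the stand; origin on its underside.
- socket_mid: Bystander: steel socket, 22 mm across, 36 mm tall, standing beyond the stand; origin on its underside.
- socket_long: Bystander: long steel socket, 19 mm across, 60 mm tall, standing on the robot's side of the stand; origin on its underside.
- screwdriver: Bystander: screwdriver with a red handle lying to the left; origin on its underside.
- wrench: Bystander: steel wrench lying to the right; origin on its underside.
- compressor_wheel: Bystander: small finned aluminium compressor wheel, 56 mm across, standing on the bench to the left; origin on its underside.
- turbo_housing: Bystander: aluminium snail-shaped turbo housing, about 120 mm across, at the back of the bench; origin on its underside.

How it is judged:
By the outcome, as a careful person would: the job done as asked, in the order asked, and still so for the second after the job is handed in, with the robot touching nothing.
It also fails if it takes over 54 s, if anything falls off the work surface, if the arm or the gripper's body presses on something with over 40 N, if the wrist force passes 120 N, or if a joint passes its speed limit or range.

### The arm

A 6-joint arm with a two-finger parallel gripper is mounted at the origin on the work surface. World frame = base frame: x ahead of the robot, y to its left, z up, the work surface at z = 0. Lengths are in m, angles in rad, forces in N, time in s.
With the tool pointing down it reaches from about 0.3 to 0.825 m from the base axis. Payload 5.4 kg.
Tool frame: the origin (TCP) lies at the very end of the fingers, on their centre line; the grasp point (between the pads) lies grasp_offset behind it (grasp_offset is the distance from the TCP to the grasp point, in m); z points along the fingers, x is the direction in which the jaws open and shut, and the axes are right-handed (so a half turn about z gives the same grasp; the last joint's range is limited). The gripper opens to 92 mm and grips with 3 to 60 N. Pads are 20 mm wide; open, the fingers measure 128 mm over their backs; the gripper's body (75 mm by 189 mm) begins 69 mm behind the grasp point.
Start: joints at [-1.364, 0.158, 1.597, -0, 1.386, -0.21], TCP at [0.233, -0.526, 0.215] pointing down, gripper open.
Joint ranges: [-2.91, 2.91], [-0.94, 2.29], [0.18, 2.7], [-1.29, 4.43], [0.17, 2.64], [-3, 3]. Speed limits (rad/s): [2.57, 2.57, 3.14, 3.14, 3.14, 3.14].

### API

Orientations are given as a 3x3 rotation matrix whose columns are the frame's x, y, z axes.
In Python, from cell import get_state, get_image, hand_in, grasp_offset gives the robot as it stands.
- The arm moves only by the shell command python3 -m inch 'ROWS' [FORCE]. ROWS is text: rows parted by semicolons, each of 7 numbers parted by spaces: the gripper command: -1 is shut, 1 is fully open, values between are in proportion, then the shift along the tool's x, y, z scaled (see below), then the turn, a rotation vector about the tool's x, y, z scaled (see below). In form: jaw dx dy dz wx wy wz; .... A call has 1 to 12 rows; each row is the pose to reach, as a shift and turn from the pose measured when the call began, along the tool's axes at that moment, turning the shorter way round; what a row does not reach only later rows make up. The controller multiplies each number of a shift by 500 mm and each number of a turn by 180 degrees. A row lasts 1/12 s, in which the tool goes at most 41.7 mm and 7.16 degrees, less where a joint would pass 70% of its speed; a pose out of reach is approached as far as the arm can. A call with a number of a shift or a turn outside -1 to 1 is refused whole. A call with a gripper value outside its range is refused whole. The fingers move at their own pace and stop on an object; FORCE is the grip in N (left out, the last holds). Time passes only in rows, so rows that repeat a pose let the fingers close. It gives the time, the measured TCP pose, the force and the opening at its end, in the units of the state.
- get_state(): the state, without advancing time (a new reading comes with each control period).
- get_image(name): name is "scene" or "top"; returns a dict with "frame" (420x560x3 uint8, red, green, blue), "fx", "fy", "cx", "cy" (pixels), "distortion" ([k1, k2, p1, p2, k3] as OpenCV has them; the pictures are not rectified), "extrinsics" (4x4, takes a point from world to camera coordinates). Camera axes: x right, y up, looking along -z (the intrinsics and any distortion apply to the point x, -y, -z); pixel columns grow to the right and rows downward; lengths in m; the calibration is good to about 2 mm. A picture is of the moment at which its call begins. There is no depth.
- hand_in(): hands the job in, once; it reports no verdict.
The state is a dict: "time": time; "joints": joint angles; "qvel": joint speeds; "joint_torque": joint torques, N m; "position": TCP position; "tcp_rot": TCP orientation; "wrist_force": force on the tool from outside, world axes, zero at the start; "wrist_torque": the same for the moment, N m; "grip_width": finger opening in m.
Only numpy, scipy, OpenCV 4.12 (cv2) and the standard library are available. Lean on these libraries where they do the work, as an engineer would, in place of code of your own. Each camera call takes 0.05 s, during which the arm holds its last target. There are 200 camera calls.

## Working session

There is one attempt and no reset: what is moved stays moved. The work goes in short steps, Python scripts to look and compute and a shell command to move; the robot and the scene stay as the last step left them, time stands still between calls to the robot, and variables do not carry over. Pictures are saved under pics/ and viewed, about 8 in all and at most 12, crops included, and the job is handed in when it is done.

```bash
mkdir -p pics
cat > h.py <<'E'
import numpy as np, cv2
from cell import get_state, get_image
def snap(n,tag):
    im=get_image(n); cv2.imwrite(f'pics/{tag}.png',im['frame'][:,:,::-1]); np.save(f'pics/{tag}.npy',im,allow_pickle=True); return im
def load(tag): return np.load(f'pics/{tag}.npy',allow_pickle=True).item()
def K(im): return np.array([[im['fx'],0,im['cx']],[0,im['fy'],im['cy']],[0,0,1.]]),np.array(im['distortion'],float)
def ray(im,uv):
    k,d=K(im); n=cv2.undistortPoints(np.array([[uv]],float),k,d)[0,0]
    E=np.array(im['extrinsics']); R=E[:3,:3]; t=E[:3,3]
    return -R.T@t, R.T@np.array([n[0],-n[1],-1.])
def onz(im,uv,z):
    o,r=ray(im,uv); return o+r*(z-o[2])/r[2]
def proj(im,P):
    k,d=K(im); E=np.array(im['extrinsics']); c=E[:3,:3]@np.array(P,float)+E[:3,3]
    return cv2.projectPoints(np.array([[c[0],-c[1],-c[2]]]),np.zeros(3),np.zeros(3),k,d)[0][0,0]
E
python3 - <<'E'
from h import *
import cell
for n in('top','scene'):
    im=snap(n,n+'0'); o,_=ray(im,(280,210)); print(n,o,im['fx'],onz(im,(280,210),0))
s=get_state(); print(s['position'],s['tcp_rot'],s['time'],s['grip_width'],cell.grasp_offset)
a=cv2.imread('pics/top0.png');cv2.imwrite('pics/top0b.png',cv2.resize(a,(800,600),interpolation=cv2.INTER_CUBIC))
E
```

```text
top [4.39415907e-01 7.95011229e-04 1.02366480e+00] 382.5841152905194 [0.54011466 0.02552945 0.        ]
scene [1.23369568 0.51591695 0.63012388] 461.22834166145105 [ 0.38207212 -0.05893039  0.        ]
[ 0.2326497  -0.52522703  0.21374496] [[ 4.04856930e-01 -9.14379977e-01 -3.51090256e-04]
 [-9.14378615e-01 -4.04856946e-01  1.61292953e-03]
 [-1.61697179e-03 -3.31976276e-04 -9.99998638e-01]] 0.1 0.09201300473565018 0.0187
```

View pics/top0.png

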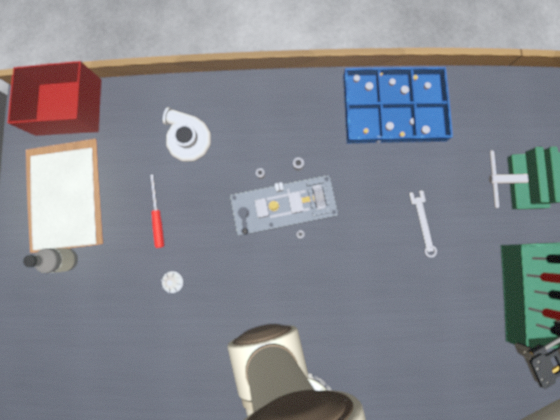

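View pics/scene0.png

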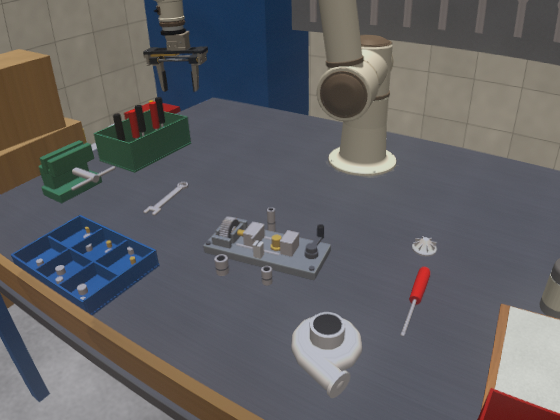

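The top view shows the stand at about (284,205), with the wheel at right (318,197) and the lever at left (244,222). I'll zoom in on it in both views.

Run:
```python
from h import *
a=cv2.imread('pics/top0.png')[165:245,220:350];b=cv2.imread('pics/scene0.png')[195:285,195:345]
a=cv2.resize(a,(780,480),interpolation=cv2.INTER_CUBIC)
cv2.imwrite('pics/ct.png',a)
b=cv2.resize(b,(800,480),interpolation=cv2.INTER_CUBIC);cv2.imwrite('pics/cs.png',b)
```

```text
(no output)
```

View pics/ct.png

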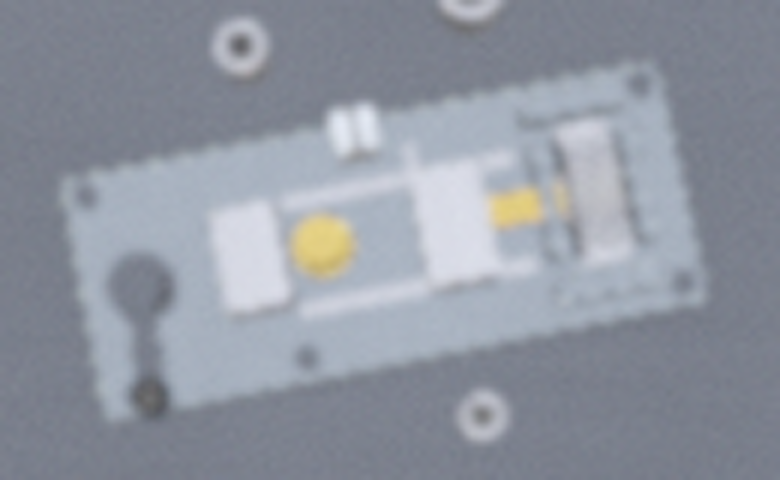

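View pics/cs.png

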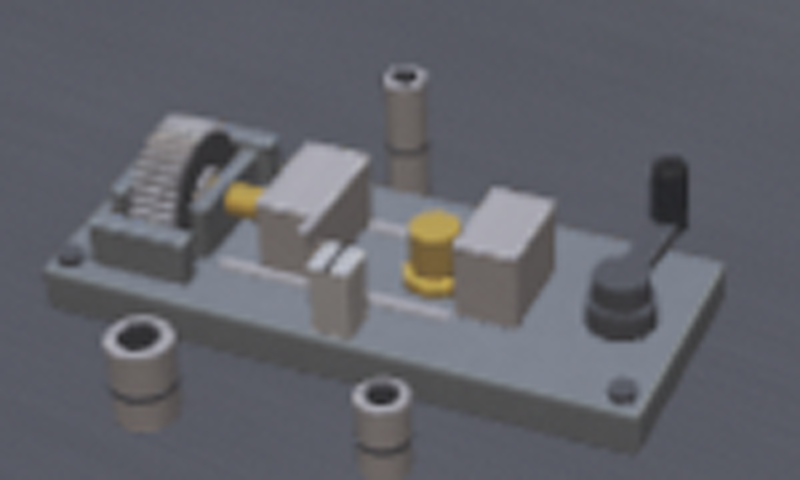

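The top crop shows the stand corners at crop px (62,183), (652,62), (708,298) and (107,420). The wheel top is near (597,190), the pale gauge block with its dark line near (354,130), the blade tip near (408,150) and the knob near (150,398). The scene crop confirms the layout.

```bash
cat >> h.py <<'E'
def ct(p): return ((p[0]+.5)/6-.5+220,(p[1]+.5)/6-.5+165)
def cs(p): return ((p[0]+.5)/(800/150)-.5+195,(p[1]+.5)/(480/90)-.5+195)
E
python3 - <<'E'
from h import *
np.set_printoptions(precision=4,suppress=True)
im=load('top0'); sc=load('scene0')
C=[onz(im,ct(p),.022)[:2] for p in[(62,183),(652,62),(708,298),(107,420)]] # (+x+y),(+x-y),(-x-y),(-x+y)
L=[(.055,.143),(.055,-.127),(-.055,-.127),(-.055,.143)]
print([np.linalg.norm(C[i]-C[(i+1)%4]) for i in range(4)])
A=np.array(C);B=np.array(L);a=A-A.mean(0);b=B-B.mean(0)
th=np.arctan2((b[:,0]*a[:,1]-b[:,1]*a[:,0]).sum(),(a*b).sum())
R=np.array([[np.cos(th),-np.sin(th)],[np.sin(th),np.cos(th)]]);o=A.mean(0)-R@B.mean(0)
print('yaw',th,'org',o,'res',A-(B@R.T+o))
for n,p,z in[('wheel',(597,190),.068),('bladetip',(402,150),.056),('jawfront_near',(432,287),.056),('gauge_near',(357,155),.056),('knob',(150,398),.068),('pivot',(141,285),.05),('sleeve',(323,245),.05),('fixedjaw c',(250,258),.058),('slong',(483,415),.06)]:
    P=onz(im,ct(p),z); print(n,P,'stand',R.T@(P[:2]-o))
for n,p,z in[('wheel',(195,120),.068),('gauge_far',(322,272),.056),('gauge_near',(337,246),.056),('bladetip',(308,232),.056),('knob top',(669,160),.068)]:
    P=onz(sc,cs(p),z); print('sc',n,P,'stand',R.T@(P[:2]-o))
np.savez('st',th=th,R=R,o=o)
E
```

```text
[np.float64(0.26655558753167957), np.float64(0.10738510311110779), np.float64(0.2682819432930253), np.float64(0.1067977748399249)]
yaw 0.17680692009757767 org [0.5534 0.0081] res [[-0.0012 -0.0016]
 [-0.0018  0.0018]
 [ 0.0011  0.0007]
 [ 0.002  -0.0009]]
wheel [ 0.5656 -0.0753  0.068 ] stand [-0.0028 -0.0843]
bladetip [0.5866 0.0061 0.056 ] stand [ 0.0323 -0.0078]
jawfront_near [ 0.5277 -0.0051  0.056 ] stand [-0.0277 -0.0085]
gauge_near [0.585  0.0253 0.056 ] stand [0.034  0.0114]
knob [0.4832 0.1138 0.068 ] stand [-0.0506  0.1164]
pivot [0.5323 0.1191 0.05  ] stand [-0.0013  0.113 ]
sleeve [0.5474 0.0409 0.05  ] stand [-0.0002  0.0333]
fixedjaw c [0.5418 0.0716 0.058 ] stand [-0.0003  0.0646]
slong [ 0.4729 -0.025   0.06  ] stand [-0.0851 -0.0184]
sc wheel [ 0.5574 -0.076   0.068 ] stand [-0.0109 -0.0835]
sc gauge_far [0.606  0.0255 0.056 ] stand [0.0548 0.0079]
sc gauge_near [0.5883 0.0202 0.056 ] stand [0.0364 0.0058]
sc bladetip [0.5864 0.0044 0.056 ] stand [ 0.0318 -0.0095]
sc knob top [0.4802 0.1129 0.068 ] stand [-0.0537  0.116 ]
```

The stand pose is consistent: yaw 0.177, sides within about 3 mm, and the wheel at stand (0,-84) mm. I'm moving above the wheel with the gripper shut and tool x along stand x.

```bash
R="-1 -.552 -.978 .167 0 0 -.423"; python3 -m inch '-1 -.552 -.978 .167 0 0 -.423;-1 -.552 -.978 .167 0 0 -.423;-1 -.552 -.978 .167 0 0 -.423;-1 -.552 -.978 .167 0 0 -.423;-1 -.552 -.978 .167 0 0 -.423;-1 -.552 -.978 .167 0 0 -.423;-1 -.552 -.978 .167 0 0 -.423;-1 -.552 -.978 .167 0 0 -.423;-1 -.552 -.978 .167 0 0 -.423;-1 -.552 -.978 .167 0 0 -.423;-1 -.552 -.978 .167 0 0 -.423;-1 -.552 -.978 .167 0 0 -.423' 20
```

```text
time: 1.1
position: [0.5284, -0.1268, 0.1403]
tcp_rot: [[0.984, 0.178, -0.001], [0.178, -0.984, 0.002], [-0.0, -0.002, -1.0]]
wrist_force: [0.1, -1.4, -0.6]
grip_width: 0.0141
```

```bash
python3 -m inch '-1 .069 -.088 .05 0 0 0;-1 .069 -.088 .08 0 0 0;-1 .069 -.088 .12 0 0 0;-1 .069 -.088 .12 0 0 0;-1 .069 -.088 .12 0 0 0;-1 .069 -.088 .12 0 0 0'
python3 - <<'E'
from h import *
z=np.load('st.npz'); s=get_state(); p=np.array(s['position']); print(p, z['R'].T@(p[:2]-z['o']),s['wrist_force'])
snap('scene','scene1'); b=cv2.imread('pics/scene1.png')[165:285,195:345]; cv2.imwrite('pics/cs1.png',cv2.resize(b,(750,600),interpolation=cv2.INTER_CUBIC))
E
```

```text
time: 1.6
position: [0.5549, -0.078, 0.0814]
tcp_rot: [[0.984, 0.177, 0.0], [0.177, -0.984, 0.001], [0.0, -0.001, -1.0]]
wrist_force: [0.1, 0.4, 0.4]
grip_width: 0.0007
[ 0.55487487 -0.07804155  0.08139046] [-0.01375381 -0.08509188] [0.11913474 0.38677239 0.36391888]
```

View pics/cs1.png

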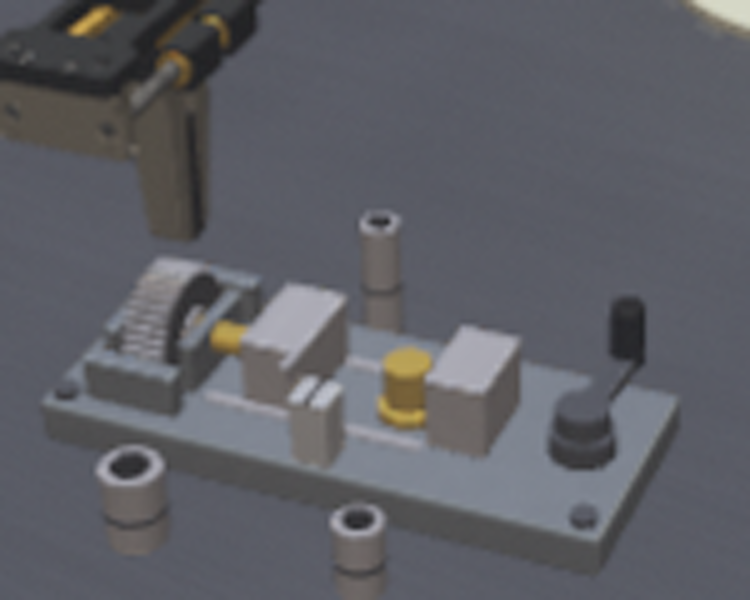

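The finger tip is at crop (175,237), just above and behind the wheel top at (175,262). I'll lower it until it touches.

```bash
python3 -m inch '-1 0 0 .012 0 0 0;-1 0 0 .02 0 0 0;-1 0 0 .025 0 0 0;-1 0 0 .027 0 0 0;-1 0 0 .027 0 0 0'
```

```text
time: 2.07
position: [0.555, -0.0784, 0.0681]
tcp_rot: [[0.984, 0.176, 0.001], [0.176, -0.984, 0.001], [0.001, -0.001, -1.0]]
wrist_force: [0.5, -0.9, 0.2]
grip_width: 0.0003
```

```bash
python3 -m inch '-1 0 0 .001 0 0 0;-1 0 0 .002 0 0 0;-1 0 0 .002 0 0 0'
```

```text
time: 2.32
position: [0.5552, -0.0785, 0.0674]
tcp_rot: [[0.984, 0.176, 0.001], [0.176, -0.984, 0.001], [0.001, -0.001, -1.0]]
wrist_force: [-0.8, -0.1, 1.2]
grip_width: 0.0003
```

```bash
python3 -m inch '-1 0 0 .002 0 0 0;-1 .006 0 .002 0 0 0;-1 .014 0 .002 0 0 0;-1 .022 0 .002 0 0 0;-1 .03 0 .002 0 0 0;-1 .038 0 .002 0 0 0;-1 .046 0 .002 0 0 0;-1 .054 0 .002 0 0 0;-1 .054 0 .002 0 0 0'
```

```text
time: 3.07
position: [0.5833, -0.0737, 0.0675]
tcp_rot: [[0.984, 0.176, 0.004], [0.176, -0.984, 0.001], [0.004, 0.0, -1.0]]
wrist_force: [2.2, 1.8, 5.0]
grip_width: 0.0007
```

```bash
python3 -m inch '-1 0 0 -.02 0 0 0;-1 -.028 0 -.022 0 0 0;-1 -.057 0 -.022 0 0 0;-1 -.057 0 -.022 0 0 0'
cat >> h.py <<'E'
def rect(im,z=.056,xs=(-.03,.06),ys=(-.03,.04),s=.00025):
    q=np.load('st.npz'); X=np.arange(xs[1],xs[0],-s);Y=np.arange(ys[1],ys[0],-s)
    gx,gy=np.meshgrid(X,Y,indexing='ij'); W=np.stack([gx,gy],-1)@q['R'].T+q['o']
    k,d=K(im);E=np.array(im['extrinsics']);P=np.c_[W.reshape(-1,2),np.full(gx.size,z)]@E[:3,:3].T+E[:3,3]
    uv=cv2.projectPoints(P*[1,-1,-1],np.zeros(3),np.zeros(3),k,d)[0].reshape(gx.shape+(2,)).astype(np.float32)
    return cv2.remap(im['frame'],uv,None,cv2.INTER_CUBIC)
E
python3 - <<'E'
from h import *
out=[]
for n in('top','scene'):
    im=snap(n,n+'2'); a=rect(load(n+'0'));b=rect(im); out.append(np.hstack([a,b]))
m=np.vstack(out)[:,:,::-1]; m=m.copy()
for x in range(0,m.shape[1],20): m[::720 if 0 else 360,x]=255; m[:4,x]=255
print(m.shape); cv2.imwrite('pics/r2.png',m)
E
```

```text
time: 3.4
position: [0.553, -0.0788, 0.0781]
tcp_rot: [[0.984, 0.176, 0.002], [0.176, -0.984, 0.001], [0.002, -0.001, -1.0]]
wrist_force: [-0.7, 0.1, 0.0]
grip_width: 0.0005
(720, 560, 3)
```

View pics/r2.png

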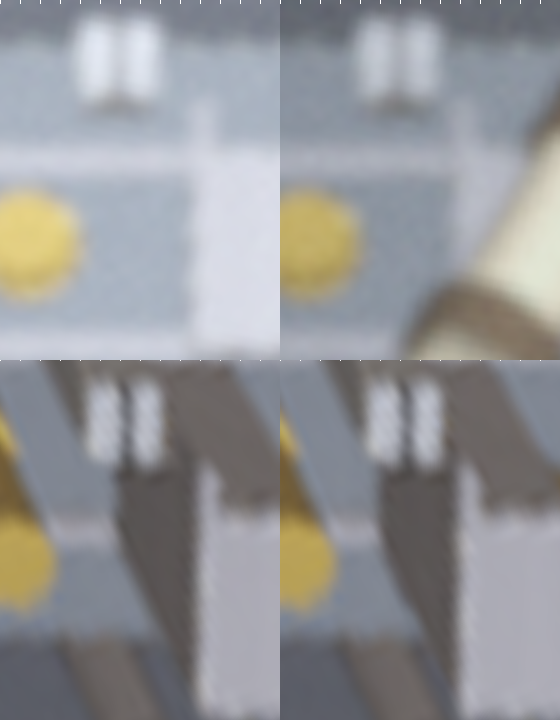

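The gauge line is at u≈118–125 and the jaw front moved from about 190–198 to 172–178, at 0.25 mm per px. The gap went from about 18 mm to about 13.3 mm, a gain of 4.7 mm as expected. Next come two more strokes.

```bash
python3 -m inch '-1 0 0 .014 0 0 0;-1 .001 0 .023 0 0 0;-1 .008 0 .023 0 0 0;-1 .018 0 .023 0 0 0;-1 .028 0 .023 0 0 0;-1 .038 0 .023 0 0 0;-1 .048 0 .023 0 0 0;-1 .056 0 .023 0 0 0;-1 .056 0 .023 0 0 0;-1 .056 0 0 0 0 0;-1 .028 0 0 0 0 0;-1 0 0 0 0 0 0'
cat >> h.py <<'E'
def gap(im,view):
    """mm from jaw_edge to gauge line along stand y (+: still to close), and fit spreads"""
    g=cv2.GaussianBlur(cv2.cvtColor(rect(im),cv2.COLOR_RGB2GRAY).astype(float),(0,0),2); s=.25
    # dark line centre: rows in the gauge block (stand x .037..050)
    L=[];W=g[:,90:150]
    for r in range(40,92,2):
        c=85+np.argmin(g[r,85+17:85+55])+17; a,b,d=g[r,c-1:c+2]; L.append((r,c+.5*(a-d)/(a-2*b+d)))
    J=[]
    for r in range(*((170,330,3) if view=='scene' else (190,310,3))):
        dg=np.gradient(g[r]); c=122+np.argmax(dg[122:240]) if view=='scene' else 122+np.argmax(dg[122:240])
        a,b,d=dg[c-1:c+2]; J.append((r,c+.5*(a-d)/(a-2*b+d)))
    def fit(A):
        A=np.array(A);m=np.median(A[:,1]);A=A[abs(A[:,1]-m)<6];p=np.polyfit(A[:,0],A[:,1],1);return p,len(A),np.std(A[:,1]-np.polyval(p,A[:,0]))
    l,nl,sl=fit(L);j,nj,sj=fit(J); r0=95
    return dict(gap_meanfit=(np.polyval(j,250)-np.polyval(l,66))*s,gap_extrap=(np.polyval(j,66)-np.polyval(l,66))*s,slopes=(l[0],j[0]),n=(nl,nj),sd=(sl,sj),line=np.polyval(l,66),jaw=np.polyval(j,250))
E
python3 - <<'E'
from h import *
im=snap('scene','scene3'); snap('top','top3')
for t in('scene0','scene2','scene3','top0'): print(t,gap(load(t),t[:-1]))
E
```

```text
time: 4.5
position: [0.5549, -0.0788, 0.079]
tcp_rot: [[0.984, 0.176, 0.004], [0.176, -0.984, 0.0], [0.004, 0.0, -1.0]]
wrist_force: [-0.7, 0.5, 0.0]
grip_width: 0.0005
scene0 {'gap_meanfit': np.float64(17.613824884503185), 'gap_extrap': np.float64(18.04996266072145), 'slopes': (np.float64(0.004779277886961237), np.float64(-0.009481256004744988)), 'n': (26, 54), 'sd': (np.float64(0.39215272159626235), np.float64(0.9849085596302315)), 'line': np.float64(126.80816152227327), 'jaw': np.float64(197.263461060286)}
scene2 {'gap_meanfit': np.float64(12.850198671673834), 'gap_extrap': np.float64(12.508354295716774), 'slopes': (np.float64(0.004620226186349501), np.float64(0.007431399477327269)), 'n': (26, 54), 'sd': (np.float64(0.3865364652636736), np.float64(1.1064805396665067)), 'line': np.float64(126.78074307700477), 'jaw': np.float64(178.1815377637001)}
scene3 {'gap_meanfit': np.float64(8.11401298243651), 'gap_extrap': np.float64(8.09458111893007), 'slopes': (np.float64(0.004645355346774292), np.float64(0.00042243181535740293)), 'n': (26, 54), 'sd': (np.float64(0.36346902392777924), np.float64(0.918397055537637)), 'line': np.float64(126.75950133264944), 'jaw': np.float64(159.21555326239547)}
top0 {'gap_meanfit': np.float64(18.63105715512948), 'gap_extrap': np.float64(18.86270211404663), 'slopes': (np.float64(-0.004739584764182097), np.float64(-0.00503575997645974)), 'n': (26, 40), 'sd': (np.float64(0.3346608830809743), np.float64(2.381745257403982)), 'line': np.float64(118.63878805814572), 'jaw': np.float64(193.16301667866364)}
```

```bash
python3 -m inch '-1 0 0 .016 0 0 0;-1 .001 0 .025 0 0 0;-1 .008 0 .025 0 0 0;-1 .018 0 .025 0 0 0;-1 .028 0 .025 0 0 0;-1 .038 0 .025 0 0 0;-1 .048 0 .025 0 0 0;-1 .054 0 .025 0 0 0;-1 .054 0 .025 0 0 0;-1 .054 0 0 0 0 0;-1 .028 0 0 0 0 0;-1 0 0 0 0 0 0'
python3 -m inch '-1 0 .05 -.02 0 0 0;-1 0 .1 -.02 0 0 0;-1 0 .15 -.02 0 0 0;-1 0 .2 -.02 0 0 0;-1 0 .2 -.02 0 0 0'
python3 - <<'E'
from h import *
snap('scene','scene4'); snap('top','top4')
print(gap(load('scene4'),'scene')); a=rect(load('top4'),xs=(.015,.06),ys=(-.03,.03));b=rect(load('scene4'),xs=(.015,.06),ys=(-.03,.03))
m=np.hstack([cv2.resize(x,None,fx=1.6,fy=2) for x in(a,b)])[:,:,::-1]; print(m.shape); cv2.imwrite('pics/r4.png',m)
E
```

```text
time: 5.6
position: [0.5537, -0.0787, 0.0786]
tcp_rot: [[0.984, 0.176, 0.002], [0.176, -0.984, 0.001], [0.002, -0.0, -1.0]]
wrist_force: [0.5, -0.4, -0.6]
grip_width: 0.0006
time: 6.02
position: [0.5719, -0.1813, 0.0888]
tcp_rot: [[0.985, 0.173, 0.003], [0.173, -0.985, -0.001], [0.003, 0.002, -1.0]]
wrist_force: [0.0, -0.2, 0.7]
grip_width: 0.0003
{'gap_meanfit': np.float64(3.0723208913336713), 'gap_extrap': np.float64(3.221416525031419), 'slopes': (np.float64(0.007373054300704855), np.float64(-0.0032412094282118723)), 'n': (26, 54), 'sd': (np.float64(0.3965845783248035), np.float64(0.8141202117171827)), 'line': np.float64(126.7743605583038), 'jaw': np.float64(139.06364412363848)}
(360, 768, 3)
```

View pics/r4.png

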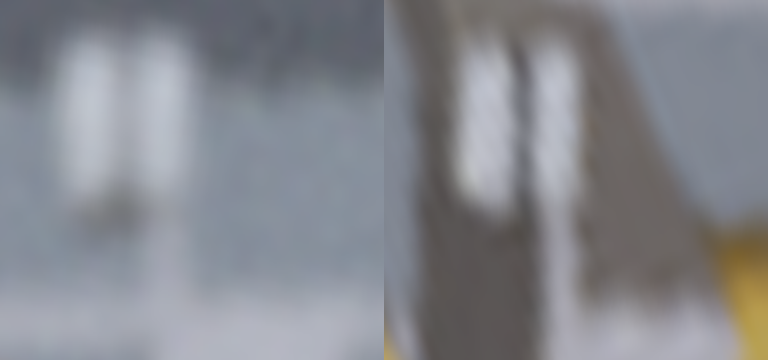

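The line centre is at 127 (top) and 523 (scene) in the picture, and the blade's front edge at 145 and 541. The remaining gap is about 2.8–3.1 mm. I'll do a shorter 11 mm stroke next.

```bash
python3 -m inch '-1 .0175 -.06 0 0 0 0;-1 .0175 -.14 0 0 0 0;-1 .0175 -.211 .01 0 0 0;-1 .0175 -.211 .02 0 0 0;-1 .0175 -.211 .02 0 0 0;-1 .0175 -.211 .02 0 0 0'
```

```text
time: 6.62
position: [0.5609, -0.0715, 0.078]
tcp_rot: [[0.984, 0.176, 0.0], [0.176, -0.984, 0.002], [0.001, -0.002, -1.0]]
wrist_force: [0.4, -0.4, -0.2]
grip_width: 0.0007
```

```bash
python3 -m inch '-1 0 .008 .012 0 0 0;-1 0 .008 .02 0 0 0;-1 0 .008 .023 0 0 0;-1 0 .008 .023 0 0 0;-1 .006 .008 .023 0 0 0;-1 .012 .008 .023 0 0 0;-1 .018 .008 .023 0 0 0;-1 .022 .008 .023 0 0 0;-1 .022 .008 .023 0 0 0;-1 .022 .008 .01 0 0 0;-1 .022 .008 0 0 0 0;-1 .022 .008 0 0 0 0'
cat >> h.py <<'E'
def gap2(n,N=6):
    ims=[get_image(n) for _ in range(N)]; im=dict(ims[0]); im['frame']=np.mean([i['frame'] for i in ims],0).round().astype(np.uint8)
    g=cv2.cvtColor(rect(im),cv2.COLOR_RGB2GRAY).astype(float); out={}
    l=g[40:92].mean(0); lo=105+np.argmin(l[105:140]); w=np.arange(lo-7,lo+8); d=np.maximum(0,l[w].max()-l[w]); out['line']=(w*d).sum()/d.sum()
    for nm,a,b in(('blade',115,145),('jaw',180,330)):
        p=cv2.GaussianBlur(g[a:b].mean(0)[None],(0,0),1.5)[0]; c0=out['line']; lo,hi=int(c0-25),int(c0+30)
        dg=np.gradient(p)[lo:hi]; c=np.argmax(dg); i0=np.arange(max(0,c-5),min(len(dg),c+6)); ww=np.maximum(dg[i0],0)
        out[nm]=lo+(i0*ww).sum()/ww.sum(); out['gap_'+nm]=(out[nm]-out['line'])*.25
    return out,im
E
python3 - <<'E'
from h import *
o,im=gap2('scene'); print(o); np.save('pics/scene5.npy',im,allow_pickle=True); print(gap(im,'scene'))
E
```

```text
time: 7.62
position: [0.5731, -0.0744, 0.079]
tcp_rot: [[0.985, 0.175, 0.002], [0.175, -0.985, 0.001], [0.002, -0.001, -1.0]]
wrist_force: [-0.1, 0.3, 0.4]
grip_width: 0.0009
{'line': np.float64(126.7052188006483), 'blade': np.float64(131.92959741403564), 'gap_blade': np.float64(1.306094653346836), 'jaw': np.float64(131.0069864616384), 'gap_jaw': np.float64(1.0754419152475272)}
{'gap_meanfit': np.float64(1.068234108666129), 'gap_extrap': np.float64(1.1279010959588156), 'slopes': (np.float64(0.0031507513315634224), np.float64(-0.0012971084194061734)), 'n': (26, 54), 'sd': (np.float64(0.39960612139931134), np.float64(0.7583281044239041)), 'line': np.float64(126.77026904841868), 'jaw': np.float64(131.0432054830832)}
```

Gap is about 1.1 mm, so I need about 6 mm of rim.

```bash
python3 -m inch '-1 -.01 0 .012 0 0 0;-1 -.01 0 .021 0 0 0;-1 -.01 0 .025 0 0 0;-1 -.01 0 .025 0 0 0;-1 -.006 0 .025 0 0 0;-1 -.002 0 .025 0 0 0;-1 .001 0 .025 0 0 0;-1 .001 0 .025 0 0 0;-1 .001 0 .01 0 0 0;-1 .001 0 0 0 0 0;-1 .001 .1 -.02 0 0 0;-1 .001 .2 -.02 0 0 0'
python3 - <<'E'
from h import *
o,im=gap2('scene'); print(o); print(gap(im,'scene')['gap_extrap'])
t,im2=gap2('top'); print(t)
a,b=[rect(i,xs=(.005,.06),ys=(-.03,.03)) for i in(im2,im)]
m=np.hstack([cv2.resize(x,None,fx=1.6,fy=2) for x in(a,b)])[:,:,::-1]; cv2.imwrite('pics/r6.png',m)
E
```

```text
time: 8.92
position: [0.5872, -0.1539, 0.0875]
tcp_rot: [[0.984, 0.18, -0.0], [0.18, -0.984, 0.002], [0.0, -0.002, -1.0]]
wrist_force: [1.4, 0.6, 1.1]
grip_width: 0.0004
{'line': np.float64(126.6672905640893), 'blade': np.float64(126.95317817425598), 'gap_blade': np.float64(0.07147190254167057), 'jaw': np.float64(125.90597428438646), 'gap_jaw': np.float64(-0.19032906992570986)}
-0.2114964459412363
{'line': np.float64(118.4304738309074), 'blade': np.float64(117.9358580346676), 'gap_blade': np.float64(-0.12365394905994975), 'jaw': np.float64(119.0475802564835), 'gap_jaw': np.float64(0.15427660639402418)}
```

View pics/r6.png

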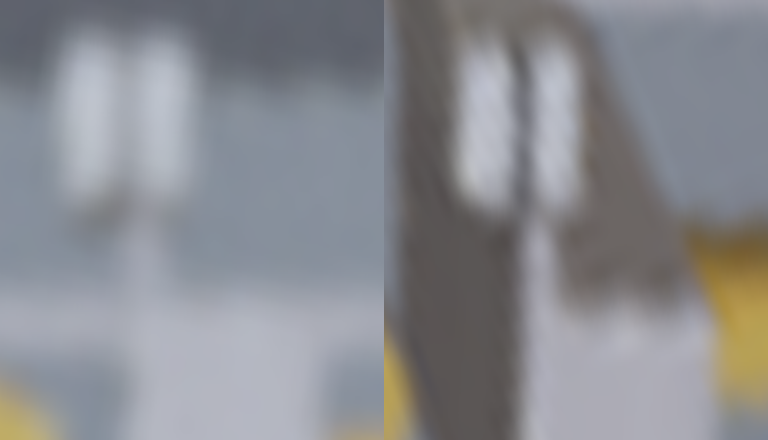

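All four readings (blade and jaw front, both views) agree within ±0.2 mm of the line, and the picture shows the blade edge in line with it, at 127 (top) and 523 (scene). Now the lever: I'll work out the approach behind the knob with the tool turned 35° clockwise.

```bash
cat >> h.py <<'E'
def shift(sxy,z):
    q=np.load('st.npz');s=get_state();w=np.r_[q['R']@np.array(sxy)+q['o'],z]
    return (np.array(s['tcp_rot']).T@(w-np.array(s['position']))/.5).round(4)
E
python3 - <<'E'
from h import *
print(shift((-.067,.093),.11)); s=get_state(); print(s['position'],s['joints'])
E
```

```text
[-0.1427 -0.5169 -0.0452]
[ 0.58700163 -0.15379379  0.08677873] [-0.45595659  0.36480899  1.61333174  0.00164589  1.16513617 -0.63429776]
```

```bash
python3 -m inch '-1 0 0 -.06 0 0 0;-1 -.03 -.1 -.06 0 0 .03;-1 -.06 -.18 -.06 0 0 .06;-1 -.09 -.26 -.06 0 0 .1;-1 -.12 -.34 -.06 0 0 .14;-1 -.143 -.42 -.05 0 0 .18;-1 -.143 -.517 -.045 0 0 .194;-1 -.143 -.517 -.045 0 0 .194;-1 -.143 -.517 -.045 0 0 .194;-1 -.143 -.517 -.045 0 0 .194'
python3 - <<'E'
from h import *
s=get_state();q=np.load('st.npz');print(q['R'].T@(np.array(s['position'][:2])-q['o']),shift((-.067,.093),.052))
snap('scene','scene7'); b=cv2.imread('pics/scene7.png')[150:270,225:375]; cv2.imwrite('pics/cs7.png',cv2.resize(b,(750,600),interpolation=cv2.INTER_CUBIC))
E
```

```text
time: 10.35
position: [0.4706, 0.0889, 0.1099]
tcp_rot: [[0.91, -0.416, -0.001], [-0.416, -0.91, 0.002], [-0.001, -0.001, -1.0]]
wrist_force: [0.3, -0.5, -0.1]
grip_width: 0.0005
[-0.06734675  0.09403622] [0.0019 0.0015 0.1159]
```

View pics/cs7.png

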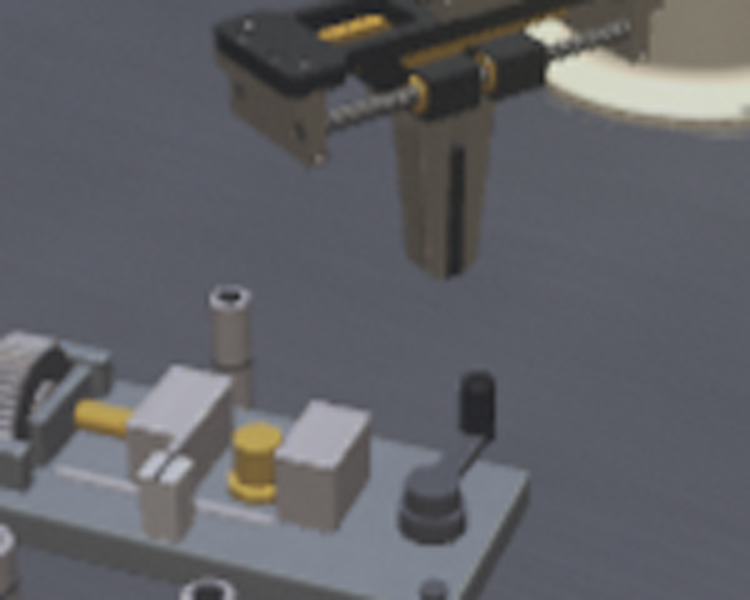

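The finger tip is at crop (447,275), above and in front of the knob at (478,400). The descent path is clear.

```bash
python3 -m inch '-1 0 0 .04 0 0 0;-1 0 0 .08 0 0 0;-1 0 0 .116 0 0 0;-1 0 0 .116 0 0 0;-1 0 0 .116 0 0 0'
python3 - <<'E'
from h import *
q=np.load('st.npz');n=np.array([np.sin(.611),np.cos(.611)]);pv=np.array([-.001,.114])
for a in(.05,.2,.4,.6,.8,1.0,1.2,1.27):
    k=pv+.05*np.array([-np.cos(a),np.sin(a)]); print(a,shift(k-.018*n,.052))
E
```

```text
time: 10.82
position: [0.471, 0.087, 0.0517]
tcp_rot: [[0.908, -0.419, -0.002], [-0.419, -0.908, 0.002], [-0.002, -0.001, -1.0]]
wrist_force: [-0.1, 0.2, 0.8]
grip_width: 0.0004
0.05 [-0.0011 -0.0228 -0.0006]
0.2 [-0.0081 -0.0361 -0.0005]
0.4 [-0.0141 -0.0551 -0.0005]
0.6 [-0.0163 -0.075  -0.0005]
0.8 [-0.0145 -0.0948 -0.0005]
1.0 [-0.0087 -0.114  -0.0005]
1.2 [ 0.0007 -0.1316 -0.0005]
1.27 [ 0.0048 -0.1372 -0.0005]
```

```bash
python3 -m inch '-1 -.001 -.012 0 0 0 0;-1 -.001 -.023 0 0 0 0;-1 -.008 -.036 0 0 0 0;-1 -.014 -.055 0 0 0 0;-1 -.016 -.075 0 0 0 0;-1 -.0145 -.095 0 0 0 0;-1 -.009 -.114 0 0 0 0;-1 -.004 -.123 0 0 0 0;-1 0 -.131 0 0 0 0;-1 0 -.131 0 0 0 0'
python3 - <<'E'
from h import *
snap('scene','scene8'); b=cv2.imread('pics/scene8.png')[150:270,225:375]; cv2.imwrite('pics/cs8.png',cv2.resize(b,(750,600),interpolation=cv2.INTER_CUBIC))
E
```

```text
time: 11.65
position: [0.4997, 0.147, 0.052]
tcp_rot: [[0.908, -0.418, -0.0], [-0.418, -0.908, 0.002], [-0.001, -0.002, -1.0]]
wrist_force: [1.0, 0.1, 0.0]
grip_width: 0.0006
```

View pics/cs8.png

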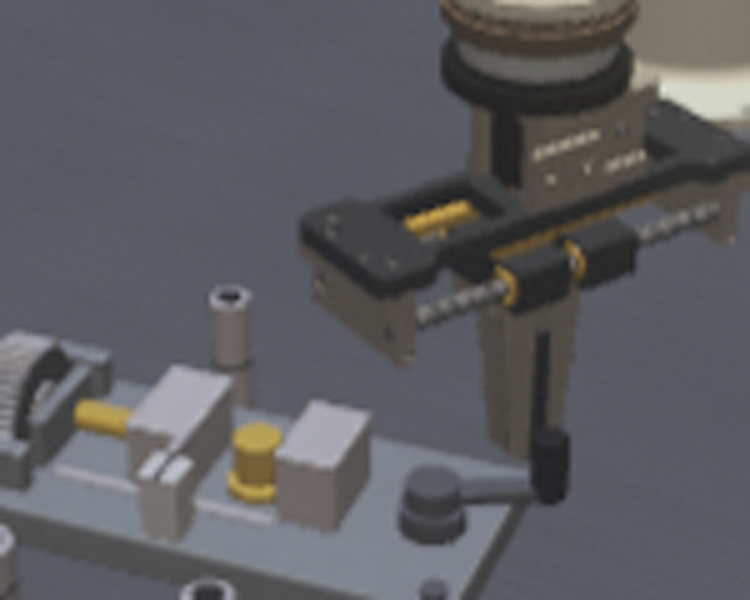

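The lever has swung to the stand's +y, with the knob at crop (550,465) and the force still low. I'll push on to the stop.

```bash
python3 -m inch '-1 .002 -.003 0 0 0 0;-1 .0045 -.0066 0 0 0 0;-1 .0045 -.0066 0 0 0 0'; python3 -m inch '-1 .002 -.003 0 0 0 0;-1 .0045 -.0066 0 0 0 0;-1 .0045 -.0066 0 0 0 0'
```

```text
time: 11.95
position: [0.5024, 0.1484, 0.0518]
tcp_rot: [[0.908, -0.419, -0.002], [-0.419, -0.908, 0.001], [-0.002, -0.0, -1.0]]
wrist_force: [-2.2, -1.7, 1.2]
grip_width: 0.0003
time: 12.2
position: [0.5032, 0.1484, 0.0512]
tcp_rot: [[0.909, -0.418, -0.009], [-0.418, -0.909, -0.003], [-0.007, 0.007, -1.0]]
wrist_force: [-9.4, -9.3, 7.3]
grip_width: -0.0
```

It stalls with the force rising to about 15 N, so the lever is at its stop. I'm backing off, lifting and checking.

```bash
python3 -m inch '-1 -.005 .015 0 0 0 0;-1 -.01 .04 0 0 0 0;-1 -.01 .05 -.04 0 0 0;-1 -.01 .05 -.1 0 0 0;-1 -.06 .05 -.15 0 0 0;-1 -.12 .05 -.2 0 0 0;-1 -.2 .05 -.2 0 0 0;-1 -.2 .05 -.2 0 0 0;-1 -.2 .05 -.2 0 0 0'
python3 - <<'E'
from h import *
o,im=gap2('scene'); print(o)
t,im2=gap2('top'); print(t)
q=np.load('st.npz')
g=im['frame'][195:285,195:345,::-1]; g2=im2['frame'][165:245,220:350,::-1]
m=np.hstack([cv2.resize(g,(400,240),interpolation=cv2.INTER_CUBIC),cv2.resize(g2,(390,240),interpolation=cv2.INTER_CUBIC)]); cv2.imwrite('pics/fin.png',m)
# expected knob position at 1.2 in both
pv=np.array([-.001,.114])
for a in(1.1,1.2):
    k=q['R']@(pv+.05*np.array([-np.cos(a),np.sin(a)]))+q['o']; u=proj(im,[*k,.068]);v=proj(im2,[*k,.068]); print(a,(u-[195,195])*400/150,(v-[220,165])*3+[400,0])
E
```

```text
time: 12.95
position: [0.4021, 0.1684, 0.1523]
tcp_rot: [[0.909, -0.416, -0.007], [-0.416, -0.909, -0.003], [-0.005, 0.005, -1.0]]
wrist_force: [0.4, -0.3, -0.2]
grip_width: 0.0004
{'line': np.float64(126.6456220904279), 'blade': np.float64(126.94923785538487), 'gap_blade': np.float64(0.07590394123923971), 'jaw': np.float64(125.90446369672601), 'gap_jaw': np.float64(-0.18528959842547366)}
{'line': np.float64(118.50653798256538), 'blade': np.float64(118.82938697859775), 'gap_blade': np.float64(0.08071224900809426), 'jaw': np.float64(119.04552810818444), 'gap_jaw': np.float64(0.13474753140476636)}
1.1 [371.66249586 108.62519018] [418.51181652 176.29507531]
1.2 [372.40248817 112.1999416 ] [415.13393078 171.45750723]
```

View pics/fin.png

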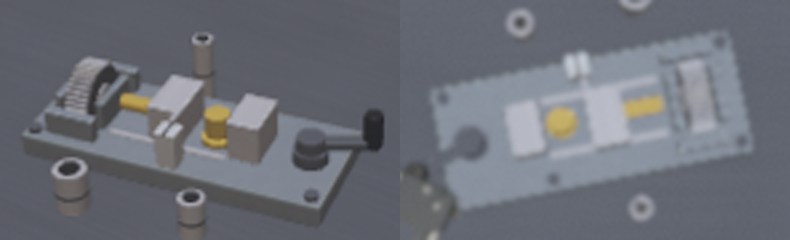

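The lever knob top is at (374,114), and (372,112) is predicted for 1.2 rad. The blade is still in line, the sleeve is standing, the sockets are in place, and the arm is clear.

```bash
python3 -c "
from cell import hand_in; print(hand_in())"
```

```text
the job is handed in; nothing more can be done
None
```

The job is done and handed in at about 13.6 s. The jaw is closed up to the gauge mark and the lock lever is over at its stop.

- **Wheel:** I rolled it in five fingertip strokes, three of about 28 mm, then 11 mm and 5.5 mm commanded. The measured vertical force was 5 N after the first stroke. This closed the gap from about 18 mm.
- **Gap:** After the lever push, the scene view read +0.08 mm at the blade and −0.19 mm at the jaw face. The top view read +0.08 and +0.13 mm. At the start the two views had differed by about 1 mm, most likely because the top view's jaw edge was poorly defined then. They agreed within ±0.2 mm once the blade met the line.
- **Lever:** I pushed it until it stalled with about 15 N at the wrist, then backed off. The knob appears where 1.2 rad predicts, within about 1 pixel.
- **Other things:** In the last picture the sleeve was standing and the three sockets were in place. The screwdriver, wrench, compressor wheel and turbo housing were outside that picture, and I did not check them again. The arm was clear, with the wrist force near zero.

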